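Hold a lens barrel down in the bonding V-block

TASK

Take the long lens barrel from its grey rest and lay it, without dropping it, in the raised steel V-block, glass nose towards the needle stand and its thick part centred lengthwise so that both ends overhang about equally. Then hold it pressed firmly down, with about a kilogram's push, so that it bears on both sloping faces of the V, and finish while still holding it pressed like that; leave everything else on the bench where it is.

Things in the scene. Friction and masses are not known exactly. Their poses are not given: they have to be found in the camera images.
- barrel: Lens barrel, a lying aluminium cylinder: thick part 36 mm diameter, 110 mm long; at one end a narrower nose, 26 mm diameter, 10 mm long, with the glass lens; the other end flat with a black disc. 0.17 to 0.33 kg, balanced near the origin. Origin on the axis at the middle of the thick part; x along the axis towards the nose (y and z roll with it).
- nose (a point): Centre of the barrel's glass front face, 65 mm from the barrel's origin along its +x.
- rest: Grey plastic parts rest holding the barrel at the start, fixed: plate 94 x 64 x 6 mm with two notched chocks 10 mm thick, to 34 mm high, 36 mm either side of its middle, 62 mm clear between: fingers can straddle the barrel there. Barrel axis 40 mm above the table. Origin under its centre, on the table; x along the barrel, z up.
- fixture: Fixed bonding fixture: base plate 190 x 90 x 12 mm (x -83 to +107 mm), a column and on it a narrow steel V-block 88 mm long (x), 54 mm wide, V open upwards along x. A gap 52 mm long in its middle (floor 34 mm below the seated barrel's axis) leaves two 18 mm saddles; fingers fit round the barrel in the gap. Origin under the V-block's middle, on the table; x along the V to the needle stand, z up.
- seat (a point): Where the origin of a seated, centred barrel lies: on its axis, 118 mm above the table, over the fixture's origin, axes as the fixture's. The V faces slope at 45 degrees and reach up to 3.5 mm below this point, 22 mm to either side; outer cheeks reach 27 mm to the sides. A seated barrel's top is 18 mm above this point. Rigid steel.
- needle (a point): Tip of the needle, on the V axis, 76 mm from the seat towards the fixture's +x; it points back along the V. Its stand is an upright post 98 mm from the seat, 148 mm high, 12 mm diameter, with a black 20 mm collar.
- vee_left: The two sloping V faces on the fixture's +y side (one per saddle). Origin as the fixture's.
- vee_right: The two sloping V faces on the fixture's -y side. Origin as the fixture's.
- housing_a: Bystander: red plastic housing, flat disc 86 mm diameter, 15 mm high, with a tab; origin under the disc's centre.
- housing_b: Bystander: another such red housing; origin under the disc's centre.
- short_tube: Bystander: short aluminium tube standing upright, 28 mm diameter, 45 mm high; origin under its centre.
- lock_ring: Bystander: black ring lying flat, 42 mm diameter, 10 mm high; origin under its centre.
- bottle: Bystander: white bottle, 52 mm diameter, 140 mm high; origin under its centre.
- screwdriver: Bystander: screwdriver lying near the left side of the table; lies along its x.
- brush: Bystander: brush lying near the right side of the table; lies along its x.

How it is judged:
By the outcome, as a careful person would: the job done as asked, in the order asked, and still so for the second after the job is handed in, while the arm keeps its last pose, push and grip.
It also fails if it takes over 46 s, if anything falls off the work surface, if the arm or the gripper's body presses on something with over 40 N, if the wrist force passes 120 N, or if a joint passes its speed limit or range.

ROBOT

A 6-joint arm with a two-finger parallel gripper is mounted at the origin on the work surface. World frame = base frame: x ahead of the robot, y to its left, z up, the work surface at z = 0. Lengths are in mm, angles in rad, forces in N, time in s.
With the tool pointing down it reaches from about 250 to 775 mm from the base axis. Payload 8.9 kg.
Tool frame: the origin (TCP) lies midway between the tips of the shut fingers; the grasp point (between the pads) lies 19 mm behind it; z points along the fingers, y is the line along which they close (so a half turn about z gives the same grasp; the last joint's range is limited). The gripper opens to 85 mm and grips with 20 to 120 N. Pads are 22 mm wide; open, the fingers measure 114 mm over their backs; the gripper's body (76 mm by 85 mm) begins 54 mm behind the grasp point. The pads swing forward as they close: fully open they stand 13 mm farther back than shut.
Start: joints at [-1.345, 0.291, -0.153, 1.127, 0, 1.431], TCP at [187.302, -490.451, 231.305] pointing down, gripper open.
Joint ranges: [-2.52, 2.52], [-0.91, 1.74], [-1.3, 1.37], [-1.96, 2.02], [-1.52, 1.47], [-3.14, 3.14]. Speed limits (rad/s): [2.22, 2.22, 2.79, 3.14, 3.14, 3.14].

INTERFACE

Orientations are given as a 3x3 rotation matrix whose columns are the frame's x, y, z axes.
In Python, from bench import env, camrig, ticket gives the robot as it stands (env), with the cameras (camrig) and the job (ticket).
- The arm moves only by the shell command python3 jog.py [OPENING] [FORCE], which reads ROWS from standard input. ROWS is a JSON list of rows, 1 to 8 of them, each written [[dx, dy, dz], [rx, ry, rz]]: dx, dy, dz in a scale on which 1.0 is 400 mm, then a rotation vector rx, ry, rz in a scale on which 1.0 is pi/2 rad; each row shifts and turns the commanded pose from where the row before left it, along the tool's axes as they then stand; what a row does not reach is not made up. A row lasts 1/10 s, in which the tool goes at most 50 mm and 0.15 rad, less where a joint would pass 70% of its speed; a pose out of reach is approached as far as the arm can. OPENING is the opening from 0.0 (shut) to 1.0 (fully open), set as the command begins (- or left out keeps the last). The fingers move at their own pace and stop on an object; FORCE is the grip in N (left out, the last holds). Time passes only in rows, so rows that do not move let the fingers close. It prints the time, the measured TCP pose, the force, the opening and the grip force at its end. Input that does not fit is refused with a message, and nothing moves.
- env.read_state(): the state, without advancing time (a new reading comes with each control period).
- camrig.read_camera(name): name is "side" or "top" or "wrist"; returns the picture (480x640x3 uint8, red, green, blue); there is no depth.
- camrig.camera_params(name): a dict with "fx", "fy", "cx", "cy" (pixels), "dist_coeffs" ([k1, k2, p1, p2, k3] as OpenCV has them; the pictures are not rectified), "rvec" (rotation vector, rad) and "tvec" (3), from world to camera coordinates, as OpenCV has them. Camera axes: x right, y down, z forward; pixel columns grow to the right and rows downward; lengths in mm; the calibration is good to about 2 mm. A picture is of the moment at which its call begins: read the wrist's pose just before it. camera_params takes no time and is no camera call; for the wrist camera it gives the pose at the moment of the call.
- ticket.close_job(): hands the job in; it is judged then, once.
The state is a dict: "clock": time; "joint_pos": joint angles; "dq": joint speeds; "effort": joint torques, N m; "ee_pos": TCP position; "ee_rot": TCP orientation; "wrist_force": force on the tool from outside, world axes, zero at the start; "wrist_torque": the same for the moment, N m; "gripper_width": opening from 0.0 (shut) to 1.0 (fully open); "grasp_force": force on a finger pad.
Only numpy, scipy, OpenCV 4.12 (cv2) and the standard library are available. Lean on these libraries where they do the work, as an engineer would, in place of code of your own. Each camera call takes 0.05 s, during which the arm holds its last target. There are 200 camera calls.

## Working session

There is one attempt and no reset: what is moved stays moved. The work goes in short steps, Python scripts to look and compute and a shell command to move; the robot and the scene stay as the last step left them, time stands still between calls to the robot, and variables do not carry over. Pictures are saved under pics/ and viewed, at most 10 in all, crops included, and the job is handed in when it is done.

```bash
ls; mkdir -p pics
python3 - <<'E'
from bench import env, camrig, ticket
import cv2
for n in ("top","side"):
    im=camrig.read_camera(n); cv2.imwrite(f"pics/{n}1.png",im[:,:,::-1])
    print(n,camrig.camera_params(n))
s=env.read_state();print(s["clock"],s["ee_pos"],s["ee_rot"])
E
```

```text
bench.py
jog.py
pics
top {'fx': 472.85759917652456, 'fy': 472.85759917652456, 'cx': 317.3091867414742, 'cy': 239.55627104557354, 'dist_coeffs': array([-0.06108905,  0.        ,  0.        ,  0.        ,  0.        ]), 'rvec': array([ 2.17468814, -2.15190391,  0.13701706]), 'tvec': array([   7.55371713,  593.61729141, 1320.75827174])}
side {'fx': 472.75895024952484, 'fy': 472.75895024952484, 'cx': 323.39760971713963, 'cy': 248.92312734027084, 'dist_coeffs': array([-0.02148653,  0.        ,  0.        ,  0.        ,  0.        ]), 'rvec': array([ 0.67016062, -2.64869225,  1.13988275]), 'tvec': array([ 497.33482991,  256.82495592, 1019.71560242])}
0.1 [ 187.20584609 -490.09850121  230.79908702] [[ 9.34213513e-01  3.56714229e-01 -2.65789147e-04]
 [ 3.56714302e-01 -9.34212899e-01  1.08018289e-03]
 [ 1.37012958e-04 -1.10393224e-03 -9.99999381e-01]]
```

View pics/top1.png

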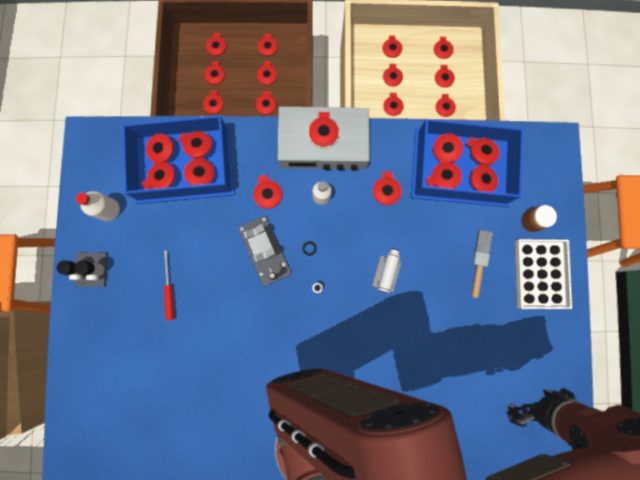

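View pics/side1.png

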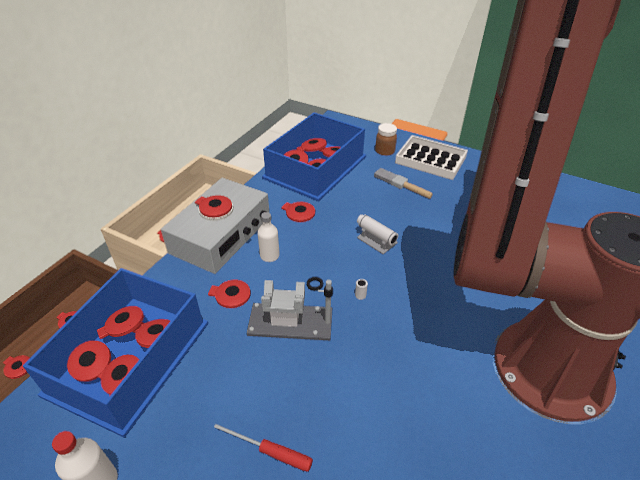

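The top view shows the barrel on its rest at about (387,270) and the fixture at about (265,250). In the side view the needle stand is at the fixture's near-robot end, about (329,290). I'll enlarge both.

Run:
```python
import cv2,numpy as np
t=cv2.imread("pics/top1.png");s=cv2.imread("pics/side1.png")
def c(im,x,y,w,h,k): return cv2.resize(im[y:y+h,x:x+w],None,fx=k,fy=k,interpolation=cv2.INTER_CUBIC)
a=np.hstack([c(t,232,210,66,80,6),c(t,355,235,66,80,6)])
b=np.hstack([c(s,242,275,100,70,4),c(s,345,205,98,70,4)])
print(a.shape,b.shape)
cv2.imwrite("pics/crop_t.png",a);cv2.imwrite("pics/crop_s.png",b)
```

```text
(480, 792, 3) (280, 792, 3)
```

View pics/crop_t.png

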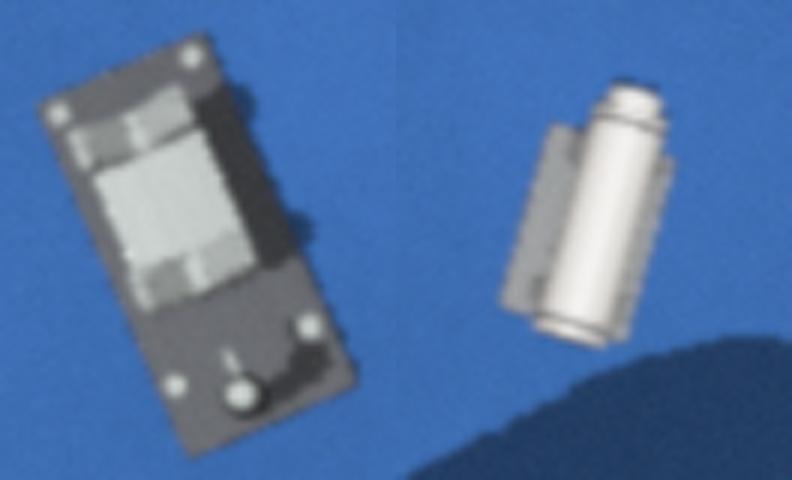

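View pics/crop_s.png

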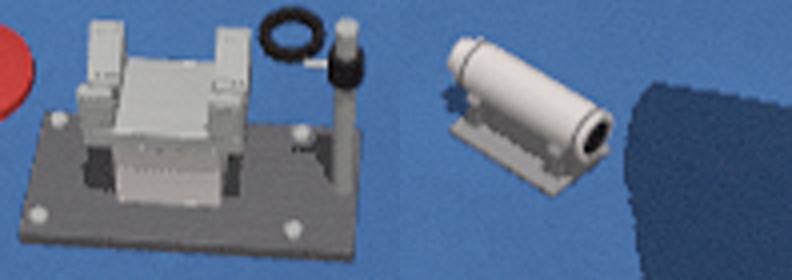

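Top crop (6x, fixture origin 232,210; barrel origin 355,235): 
- **Fixture:** plate corners are at about (38,105), (207,32), (358,382) and (193,457), and the post top is at (242,393). 
- **Barrel:** the nose is at (637,87), pointing away from the robot, and the flat end is at (570,335). 

In the side crop the post top is at (347,22) and the flat black end faces the robot. I'll fit the poses from these.

```bash
cat > h.py <<'E'
import numpy as np,cv2
from scipy.optimize import least_squares
def proj(P,c):
    K=np.array([[c["fx"],0,c["cx"]],[0,c["fy"],c["cy"]],[0,0,1.]])
    return cv2.projectPoints(np.array(P,float).reshape(-1,3),c["rvec"],c["tvec"],K,c["dist_coeffs"])[0][:,0]
def world(L,p):
    L=np.array(L,float);a=p[2];R=np.array([[np.cos(a),-np.sin(a)],[np.sin(a),np.cos(a)]])
    return np.c_[L[:,:2]@R.T+p[:2],L[:,2]]
def fit(obs,p0,verbose=1):  # obs: list of (cam, local pts, pixels)
    f=lambda p:np.concatenate([(proj(world(L,p),c)-np.array(U)).ravel() for c,L,U in obs])
    r=least_squares(f,p0,loss="soft_l1");
    if verbose: print(np.round(r.x,3)); print(np.round(r.fun.reshape(-1,2),1).tolist())
    return r.x
def unc(U,x,y,k): U=np.array(U,float);return np.c_[x+(U[:,0]+.5)/k-.5,y+(U[:,1]+.5)/k-.5]
E
python3 - <<'E'
from h import *
from bench import env, camrig, ticket
t=camrig.camera_params("top");s=camrig.camera_params("side")
LF=[[-83,-45,12],[-83,45,12],[107,45,12],[107,-45,12],[98,0,148],[44,-27,114.5],[44,27,114.5],[-44,-27,114.5],[-44,27,114.5]]
UF=unc([[38,105],[207,32],[358,382],[193,457],[242,393],[147,312],[258,265],[68,130],[185,85]],232,210,6)
SF=[[98,0,148],[107,-45,12],[-83,-45,12]]
US=unc([[347,22],[355,252],[20,236]],242,275,4)
p0=[500,150,3.14+.4]
print("both");fit([(t,LF,UF),(s,SF,US)],p0);print("top");fit([(t,LF,UF)],p0)
print("rest")
LR=[[47,32,6],[47,-32,6],[-47,32,6],[-47,-32,6]]
UR=unc([[560-396,125],[676-396,158],[500-396,308],[625-396,340]],355,235,6)
fit([(t,LR,UR)],[450,-150,-.2])
print("barrel")
LB=[[65,13,40],[65,-13,40],[55,18,40],[55,-18,40],[-55,18,40],[-55,-18,40]]
UB=unc([[611-396,85],[662-396,95],[597-396,108],[665-396,127],[537-396,322],[606-396,342]],355,235,6)
fit([(t,LB,UB)],[450,-150,-.2])
R=cv2.Rodrigues(t["rvec"])[0];print("camtop",-R.T@t["tvec"])
E
```

```text
both
[573.842 171.662   3.575]
[[-0.3, 0.1], [-0.3, -0.2], [0.7, 0.6], [-0.3, 0.9], [0.5, 0.2], [0.2, 0.0], [0.1, -0.3], [0.4, 0.7], [-0.8, 0.1], [-0.3, 0.8], [-0.4, -0.5], [-0.9, -1.2]]
top
[574.539 171.665   3.567]
[[-0.1, -0.3], [-0.1, -0.4], [0.5, 0.6], [-0.6, 0.6], [0.3, 0.1], [0.0, -0.2], [-0.0, -0.5], [0.5, 0.4], [-0.6, -0.1]]
rest
[ 5.00148e+02 -1.90176e+02 -2.84000e-01]
[[-1.1, -0.6], [0.5, 0.2], [0.0, -0.3], [0.3, 0.8]]
barrel
[ 5.03045e+02 -1.90342e+02 -2.71000e-01]
[[-0.1, -0.1], [0.2, 0.7], [-0.3, -1.1], [0.4, -0.8], [-0.5, 0.4], [0.3, 0.6]]
camtop [ 432.15056436   22.82562857 1381.87041364]
```

The fixture is at about (574,172) with yaw 3.57, and the barrel is at about (503,-190) with yaw -0.27. Sizes are consistent with the given dimensions. I'll move above the barrel.

Careful with the scale: shifts go in shares of 400 mm and turns go in shares of pi/2 rad. That gives: 45 mm / 400 = 0.1125, -18 mm / 400 = -0.045.

```bash
echo '[[[0.1125,-0.045,0.0075],[0,0,0]],[[0.1125,-0.045,0.0075],[0,0,0]],[[0.1125,-0.045,0.0075],[0,0,0]],[[0.1125,-0.045,0.0075],[0,0,0]],[[0.1125,-0.045,0.0075],[0,0,0]],[[0.1125,-0.045,0.0075],[0,0,0]],[[0.1125,-0.045,0.0075],[0,0,0]],[[0.1125,-0.045,0.0075],[0,0,0]]]' | python3 jog.py 1.0; echo '[[[0,0,0],[0,0,0.0828]],[[0,0,0],[0,0,0.0828]],[[0,0,0],[0,0,0.0828]],[[0,0,0],[0,0,0.0828]],[[0,0,0],[0,0,0.0764]],[[0,0,0],[0,0,0]]]' | python3 jog.py
```

```text
clock: 0.9
ee_pos: [473.3, -225.8, 207.1]
ee_rot: [[0.934, 0.357, -0.0], [0.357, -0.934, 0.0], [-0.0, -0.0, -1.0]]
wrist_force: [0.0, -1.0, -0.7]
gripper_width: 0.998
grasp_force: 0.0
clock: 1.5
ee_pos: [472.1, -227.3, 207.0]
ee_rot: [[0.962, -0.273, -0.001], [-0.273, -0.962, 0.0], [-0.001, -0.0, -1.0]]
wrist_force: [1.6, 0.1, -0.8]
gripper_width: 0.998
grasp_force: 0.0
```

Scaled: -44 mm / 400 = -0.11, 20 mm / 400 = 0.05.

```bash
echo '[[[0.05,-0.11,0],[0,0,0]],[[0,0,0],[0,0,0]]]' | python3 jog.py
python3 - <<'E'
from bench import env, camrig, ticket
import cv2
s=env.read_state();c=camrig.camera_params("wrist");im=camrig.read_camera("wrist");cv2.imwrite("pics/w1.png",im[:,:,::-1])
import pickle;pickle.dump((s,c),open("w1.pkl","wb"));print(s["ee_pos"],s["joint_pos"])
E
```

```text
clock: 1.7
ee_pos: [505.5, -187.8, 207.1]
ee_rot: [[0.964, -0.266, 0.001], [-0.266, -0.964, 0.001], [0.001, -0.002, -1.0]]
wrist_force: [0.4, 0.7, -0.3]
gripper_width: 0.997
grasp_force: 0.0
[ 505.45163844 -187.8290624   207.14373079] [-4.92408274e-01  3.31741113e-01 -1.60218664e-01  1.07855325e+00
  1.65920095e-03  2.91793897e+00]
```

View pics/w1.png

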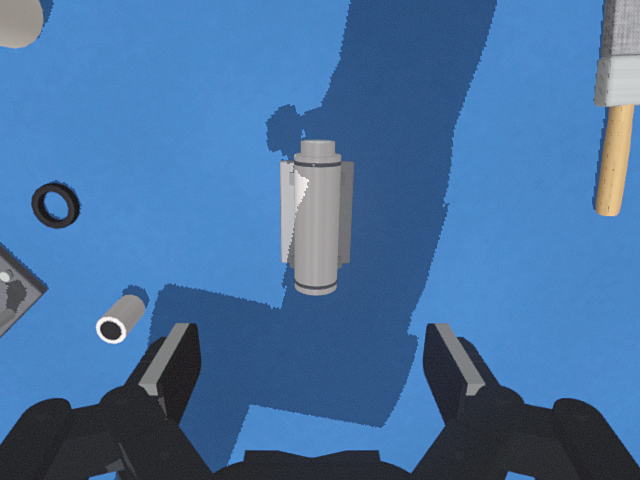

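Wrist view: the barrel's axis is nearly vertical in the picture, with the nose tip at about (318,140), the shoulder at (318,154) and the flat end at (316,293). Its sides are at columns 294–341 near the shoulder and 295–337 at the flat end.

Run:
```python
from h import *
import pickle
s,c=pickle.load(open("w1.pkl","rb"))
R=cv2.Rodrigues(c["rvec"])[0];print("cam",-R.T@c["tvec"],R[2])
L=[[65,0,53],[55,18,40],[55,-18,40],[-55,0,58],[-55,18,40],[-55,-18,40]]
U=[[318,140],[294,158],[341.5,158],[316,293.5],[295,288],[337.5,288]]
fit([(c,L,U)],[503,-190,-.27])
L=[[47,32,6],[47,-32,6],[-47,32,6],[-47,-32,6]]
U=[[281,162],[354,162],[281,262],[351,262]]
fit([(c,L,U)],[503,-190,-.27])
```

```text
cam [ 586.92904581 -211.43256789  350.86515177] [-0.31467358  0.08818375 -0.94509479]
[ 4.97591e+02 -1.90903e+02 -2.76000e-01]
[[0.1, 5.6], [0.3, -0.8], [-0.5, -0.5], [0.3, 3.4], [0.1, -0.7], [-0.4, -0.4]]
[ 4.98308e+02 -1.91380e+02 -2.77000e-01]
[[-1.0, -1.2], [0.7, -0.6], [0.8, 0.9], [-0.5, 1.4]]
```

Run:
```python
from h import *
import pickle
s,c=pickle.load(open("w1.pkl","rb"))
L=[[65,0,27],[55,18,40],[55,-18,40],[-55,0,58],[-55,18,40],[-55,-18,40]]
U=[[318,140],[294,158],[341.5,158],[316,293.5],[295,288],[337.5,288]]
fit([(c,L,U)],[503,-190,-.27])
im=cv2.imread("pics/w1.png");cv2.imwrite("pics/w1c.png",cv2.resize(im[130:300,270:365],None,fx=3.5,fy=3.5,interpolation=cv2.INTER_CUBIC))
```

```text
[ 4.97535e+02 -1.90956e+02 -2.77000e-01]
[[-0.2, 2.7], [0.5, -0.8], [-0.3, -0.4], [0.3, 3.4], [0.1, -0.7], [-0.4, -0.4]]
```

View pics/w1c.png

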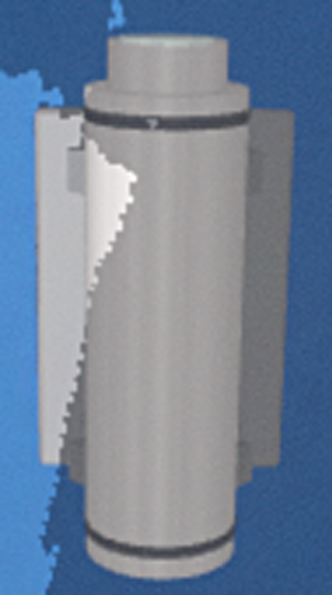

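Scaled: 45 mm / 400 = 0.1125, 4.5 mm / 400 = 0.0113, 0.008 rad / 1.5708 = 0.0051.

```bash
echo '[[[-0.011,0.0113,0],[0,0,0.0051]],[[0,0,0.1125],[0,0,0]],[[0,0,0.1125],[0,0,0]],[[0,0,0.1125],[0,0,0]],[[0,0,0.05],[0,0,0]],[[0,0,0],[0,0,0]],[[0,0,0],[0,0,0]]]' | python3 jog.py; echo '[[[0,0,0.05],[0,0,0]],[[0,0,0.0375],[0,0,0]],[[0,0,0],[0,0,0]],[[0,0,0],[0,0,0]]]' | python3 jog.py
```

```text
clock: 2.45
ee_pos: [497.6, -194.5, 52.9]
ee_rot: [[0.96, -0.28, -0.0], [-0.28, -0.96, -0.0], [-0.0, 0.0, -1.0]]
wrist_force: [0.2, 0.5, 1.0]
gripper_width: 1.006
grasp_force: 0.0
clock: 2.85
ee_pos: [498.7, -194.4, 18.8]
ee_rot: [[0.96, -0.279, 0.002], [-0.279, -0.96, -0.001], [0.002, 0.0, -1.0]]
wrist_force: [0.3, 0.4, 0.4]
gripper_width: 1.002
grasp_force: 0.0
```

Scaled: -3.6 mm / 400 = -0.009, 1 mm / 400 = 0.0025, -0.005 rad / 1.5708 = -0.0032.

```bash
echo '[[[0.0008,-0.009,0.0025],[0,0,-0.0032]],[[0,0,0],[0,0,0]],[[0,0,0],[0,0,0]]]' | python3 jog.py; echo '[[[0,0,0],[0,0,0]],[[0,0,0],[0,0,0]],[[0,0,0],[0,0,0]],[[0,0,0],[0,0,0]],[[0,0,0],[0,0,0]],[[0,0,0],[0,0,0]],[[0,0,0],[0,0,0]],[[0,0,0],[0,0,0]]]' | python3 jog.py 0.0 40
```

```text
clock: 3.15
ee_pos: [499.7, -190.4, 17.0]
ee_rot: [[0.962, -0.274, 0.001], [-0.274, -0.962, -0.001], [0.001, 0.0, -1.0]]
wrist_force: [-0.2, 0.7, -0.2]
gripper_width: 0.999
grasp_force: 0.0
clock: 3.95
ee_pos: [499.4, -189.9, 16.4]
ee_rot: [[0.962, -0.274, 0.0], [-0.274, -0.962, 0.001], [0.0, -0.001, -1.0]]
wrist_force: [0.6, 4.7, 4.8]
gripper_width: 0.407
grasp_force: 39.5
```

Scaled: -45 mm / 400 = -0.1125, -40 mm / 400 = -0.1.

```bash
echo '[[[0,0,-0.0125],[0,0,0]],[[0,0,-0.0375],[0,0,0]],[[0,0,-0.1],[0,0,0]],[[0,0,-0.1125],[0,0,0]],[[0,0,-0.1125],[0,0,0]],[[0,0,-0.1125],[0,0,0]],[[0,0,-0.025],[0,0,0]],[[0,0,0],[0,0,0]]]' | python3 jog.py; echo '[[[0,0,0],[0,0,0]],[[0,0,0],[0,0,0]],[[0,0,0],[0,0,0]]]' | python3 jog.py
```

```text
clock: 4.75
ee_pos: [500.0, -191.1, 222.7]
ee_rot: [[0.961, -0.275, 0.002], [-0.275, -0.961, -0.002], [0.003, 0.001, -1.0]]
wrist_force: [-0.2, -0.2, -3.7]
gripper_width: 0.406
grasp_force: 41.0
clock: 5.05
ee_pos: [498.4, -190.0, 219.6]
ee_rot: [[0.962, -0.275, -0.003], [-0.275, -0.962, 0.001], [-0.003, -0.001, -1.0]]
wrist_force: [0.0, -0.1, -3.3]
gripper_width: 0.411
grasp_force: 41.0
```

Scaled: -48 mm / 400 = -0.12, -30 mm / 400 = -0.075.

```bash
echo '[[[-0.0075,-0.075,-0.0075],[0,0,0]],[[-0.0088,-0.12,0],[0,0,0]],[[-0.0088,-0.12,0],[0,0,0]],[[-0.0088,-0.12,0],[0,0,0]],[[-0.0088,-0.12,0],[0,0,0]],[[-0.0088,-0.12,0],[0,0,0]],[[-0.0088,-0.12,0],[0,0,0]],[[-0.0088,-0.12,0],[0,0,0]]]' | python3 jog.py
echo '[[[0,0,0],[0,0,-0.0382]],[[0,0,0],[0,0,-0.0891]],[[0,0,0],[0,0,-0.0891]],[[0,0,0],[0,0,-0.0891]],[[0,0,0],[0,0,-0.0891]],[[0,0,0],[0,0,-0.0891]],[[0,0,0],[0,0,-0.0891]],[[0,0,0],[0,0,-0.0891]]]' | python3 jog.py
echo '[[[0,0,0],[0,0,-0.0891]],[[0,0,0],[0,0,-0.0891]],[[0,0,0],[0,0,-0.0891]],[[0,0,0],[0,0,-0.0891]],[[0,0,0],[0,0,-0.0891]],[[0,0,0],[0,0,-0.0891]],[[0,0,0],[0,0,-0.0891]],[[0,0,0],[0,0,-0.0891]]]' | python3 jog.py
echo '[[[0,0,0],[0,0,-0.0891]],[[0,0,0],[0,0,-0.0891]],[[0,0,0],[0,0,-0.0891]],[[0,0,0],[0,0,-0.0891]],[[0,0,0],[0,0,-0.0891]],[[0,0,0],[0,0,-0.0891]],[[0,0,0],[0,0,-0.0891]],[[0,0,0],[0,0,-0.0891]]]' | python3 jog.py
```

```text
clock: 5.85
ee_pos: [534.1, 54.0, 233.8]
ee_rot: [[0.995, -0.098, 0.007], [-0.098, -0.99, 0.104], [-0.004, -0.104, -0.995]]
wrist_force: [0.5, -0.2, -2.3]
gripper_width: 0.409
grasp_force: 41.1
clock: 6.65
ee_pos: [534.1, 53.0, 233.8]
ee_rot: [[0.585, 0.811, 0.007], [0.807, -0.582, 0.103], [0.088, -0.055, -0.995]]
wrist_force: [0.7, 1.3, -3.3]
gripper_width: 0.408
grasp_force: 41.1
clock: 7.45
ee_pos: [534.1, 53.0, 233.8]
ee_rot: [[-0.475, 0.88, 0.007], [0.875, 0.472, 0.103], [0.088, 0.055, -0.995]]
wrist_force: [-0.3, 0.3, -2.7]
gripper_width: 0.407
grasp_force: 41.1
clock: 8.25
ee_pos: [534.2, 53.0, 233.8]
ee_rot: [[-0.999, -0.045, 0.007], [-0.044, 0.994, 0.103], [-0.011, 0.103, -0.995]]
wrist_force: [-0.2, 0.0, -3.0]
gripper_width: 0.411
grasp_force: 41.1
```

Joint 6 hit its limit during the translation, so the tool tilted. I'll write a helper that works out the remaining correction.

```bash
cat > d.py <<'E'
import sys,numpy as np
from scipy.spatial.transform import Rotation as Ro
from bench import env, camrig, ticket
x,y,z,a=map(float,sys.argv[1:5])
s=env.read_state();R=np.array(s["ee_rot"])
T=np.array([[np.cos(a),np.sin(a),0],[np.sin(a),-np.cos(a),0],[0,0,-1]])
print("shift",np.round(R.T@(np.array([x,y,z])-s["ee_pos"]),2),"rot",np.round(Ro.from_matrix(R.T@T).as_rotvec(),4),"yaw",np.arctan2(R[1,0],R[0,0]))
print("shift after rot",np.round(T.T@(np.array([x,y,z])-s["ee_pos"]),2),s["clock"],np.round(s["ee_pos"],1),np.round(s["wrist_force"],1),np.round(s["joint_pos"],2))
E
python3 d.py 574 172 225 3.567
```

```text
shift [-44.9  115.6   21.31] rot [ 0.0995  0.031  -0.3808] yaw -3.0978859695703984
shift after rot [-85.41  91.99   8.8 ] 8.25 [534.2  53.  233.8] [-0.2  0.  -3. ] [-0.1   0.3  -0.13  1.14  0.1  -0.15]
```

Scaled: 31 mm / 400 = 0.0775, 30 mm / 400 = 0.075, -0.127 rad / 1.5708 = -0.0809.

```bash
echo '[[[0,0,0],[0.021,0.0066,-0.0809]],[[0,0,0],[0.021,0.0066,-0.0809]],[[0,0,0],[0.021,0.0066,-0.0809]],[[-0.07,0.0775,0.0075],[0,0,0]],[[-0.07,0.0775,0.0075],[0,0,0]],[[-0.0725,0.075,0.0075],[0,0,0]],[[0,0,0],[0,0,0]],[[0,0,0],[0,0,0]]]' | python3 jog.py; echo '[[[0,0,0],[0,0,0]],[[0,0,0],[0,0,0]]]' | python3 jog.py; python3 d.py 574 172 225 3.567;  python3 - <<'E'
from bench import env, camrig, ticket
import cv2
s=env.read_state();c=camrig.camera_params("wrist");im=camrig.read_camera("wrist");cv2.imwrite("pics/w2.png",im[:,:,::-1])
import pickle;pickle.dump((s,c),open("w2.pkl","wb"))
E
```

```text
clock: 9.05
ee_pos: [574.2, 172.4, 224.5]
ee_rot: [[-0.912, -0.409, -0.001], [-0.409, 0.912, -0.0], [0.001, 0.0, -1.0]]
wrist_force: [-0.8, -0.6, -3.6]
gripper_width: 0.407
grasp_force: 41.2
clock: 9.25
ee_pos: [574.5, 170.6, 225.9]
ee_rot: [[-0.914, -0.407, 0.001], [-0.407, 0.914, 0.0], [-0.001, 0.0, -1.0]]
wrist_force: [-0.7, 0.3, -4.1]
gripper_width: 0.407
grasp_force: 41.2
shift [-0.08  1.44  0.88] rot [ 0.      0.0008 -0.0067] yaw -2.7228986263030333
shift after rot [-0.09  1.44  0.88] 9.25 [574.5 170.6 225.9] [-0.7  0.3 -4.1] [ 0.17  0.44  0.05  1.18  0.   -0.25]
```

View pics/w2.png

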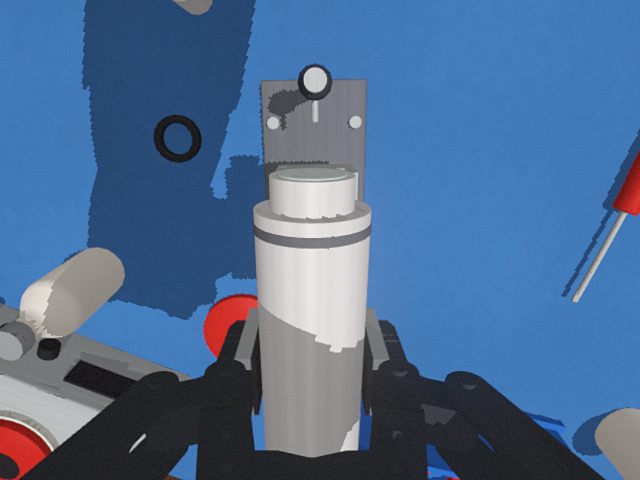

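Wrist view: the post top is at (315,79), the needle tip at (315,122), and the base plate corners at (262,80) and (367,79). The held barrel's nose rim runs (270,178)–(357,178), with the glass centre at about (314,174), and the shoulder edges are at (254,213) and (371,213). The nose faces the needle.

Run:
```python
from h import *
import pickle
s,c=pickle.load(open("w2.pkl","rb"))
L=[[107,45,12],[107,-45,12],[98,0,148],[76,0,118]]
U=[[262,80],[367,79],[315,79],[315,122]]
print("fixture");p=fit([(c,L,U)],[574,172,3.57])
Lb=np.array([[65,0,0],[65,13,0],[65,-13,0],[55,18,0],[55,-18,0],[0,18,0],[0,-18,0]])
Ub=np.array([[314,174],[270,177],[357,177],[254,213],[371.5,213]])
tp=s["ee_pos"];yaw=np.arctan2(s["ee_rot"][1,0],s["ee_rot"][0,0])
def f(q):
    P=Lb[:5]+[0,0,q[2]];P=world(P,[q[0],q[1],q[3]]);r=(proj(P,c)-Ub).ravel();return r
r=least_squares(f,[tp[0],tp[1],tp[2]+23,yaw],loss="soft_l1")
print("barrel",r.x,"tcp",tp,yaw);print(np.round(r.fun.reshape(-1,2),1).tolist())
a=yaw;d=r.x[:2]-tp[:2];print("along",d@[np.cos(a),np.sin(a)],"left",d@[-np.sin(a),np.cos(a)])
d=p[:2]-r.x[:2];a=p[2];print("barrel->fixture along",d@[np.cos(a),np.sin(a)],"left",d@[-np.sin(a),np.cos(a)])
```

```text
fixture
[573.382 172.166   3.568]
[[-1.8, -0.4], [0.4, -0.3], [0.3, 1.1], [0.0, -0.4]]
barrel [574.71657946 169.88883973 251.69363726  -2.73034288] tcp [574.51487717 170.64955185 225.8792616 ] -2.7228986263030333
[[-0.6, 3.5], [-0.4, 0.2], [0.3, 0.9], [0.0, -3.1], [0.7, -2.3]]
along 0.12500154692140603 left 0.7770079569217261
barrel->fixture along 0.2720898139074988 left -2.6251669346348177
```

Scaled: 40 mm / 400 = 0.1, 30 mm / 400 = 0.075, -0.007 rad / 1.5708 = -0.0045.

```bash
echo '[[[0,0.005,0],[0,0,-0.0045]],[[0,0,0.075],[0,0,0]],[[0,0,0.1],[0,0,0]],[[0,0,0.075],[0,0,0]],[[0,0,0.0325],[0,0,0]],[[0,0,0],[0,0,0]],[[0,0,0],[0,0,0]],[[0,0,0],[0,0,0]]]' | python3 jog.py; python3 d.py 573.7 172 94.4 3.568;  python3 - <<'E'
from bench import env, camrig, ticket
import cv2
s=env.read_state();c=camrig.camera_params("wrist");im=camrig.read_camera("wrist");cv2.imwrite("pics/w3.png",im[:,:,::-1])
import pickle;pickle.dump((s,c),open("w3.pkl","wb"))
E
```

```text
clock: 10.1
ee_pos: [575.4, 173.8, 114.9]
ee_rot: [[-0.91, -0.414, 0.004], [-0.414, 0.91, 0.001], [-0.004, -0.001, -1.0]]
wrist_force: [1.5, 0.3, -2.6]
gripper_width: 0.413
grasp_force: 41.2
shift [ 2.37 -0.87 20.46] rot [-0.0007  0.0042  0.0005] yaw -2.714649393242853
shift after rot [ 2.28 -0.89 20.47] 10.1 [575.4 173.8 114.9] [ 1.5  0.3 -2.6] [ 0.17  0.51 -0.13  0.92  0.   -0.26]
```

View pics/w3.png

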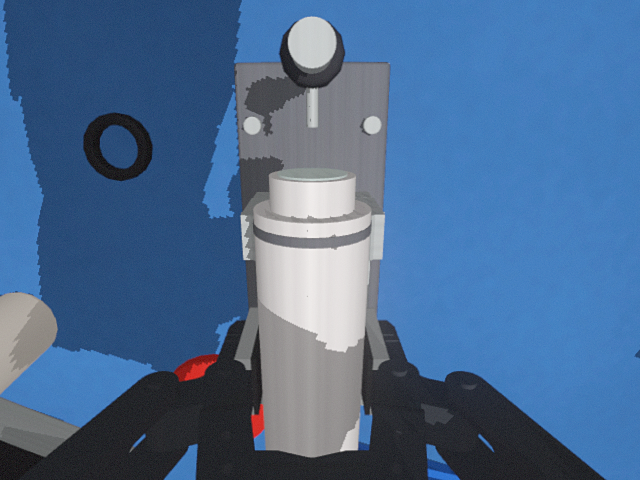

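Wrist view: the needle tip at (313,127) and the barrel nose centre (313,174) share the same column, so the lateral alignment is good. The saddle cheeks show at columns 242 and 383. I'll check the lengthwise position.

Run:
```python
from h import *
import pickle
s,c=pickle.load(open("w3.pkl","rb"))
L=[[107,45,12],[107,-45,12],[76,0,118],[44,27,114.5],[44,-27,114.5]]
U=[[236,63],[389,63],[313,127],[241,213],[385,213]]
print("fixture");p=fit([(c,L,U)],[574,172,3.57])
K=np.array([[c["fx"],0,c["cx"]],[0,c["fy"],c["cy"]],[0,0,1.]])
R=cv2.Rodrigues(c["rvec"])[0];C=-R.T@c["tvec"];print("cam",C)
def ray(u,z):
    n=cv2.undistortPoints(np.array([[u]],float),K,c["dist_coeffs"])[0,0];d=R.T@[n[0],n[1],1];return C+d*(z-C[2])/d[2]
a=p[2];X=np.array([np.cos(a),np.sin(a)]);Y=np.array([-X[1],X[0]])
zb=s["ee_pos"][2]+23.6
for n,u,z in [("nose low rim",(313,183),zb+13),("nose top rim",(313,169),zb-13),("nose left",(270,177),zb),("nose right",(356,177),zb),("shoulder L",(254,212),zb),("shoulder R",(371,212),zb)]:
    q=ray(u,z)[:2]-p[:2];print(n,np.round([q@X,q@Y],1))
print("tcp",np.round([(s["ee_pos"][:2]-p[:2])@X,(s["ee_pos"][:2]-p[:2])@Y],1))
```

```text
fixture
[573.056 172.346   3.569]
[[-2.1, -1.2], [2.2, -1.4], [0.0, -0.5], [-0.3, 1.9], [0.3, 1.8]]
cam [497.69457429 137.58910199 258.18604102]
nose low rim [62.9  0.1]
nose top rim [62.7  0. ]
nose left [62.3 13. ]
nose right [ 62.3 -12.9]
shoulder L [51.4 18.4]
shoulder R [ 51.4 -17.9]
tcp [-2.7 -0.3]
```

The nose sits at x=62.5, so I'll shift +2.5 mm along the axis and descend gently.

Scaled: 8 mm / 400 = 0.02, 2.5 mm / 400 = 0.0063.

```bash
echo '[[[0.0063,0,0],[0,0,0]],[[0,0,0.02],[0,0,0]],[[0,0,0.015],[0,0,0]],[[0,0,0],[0,0,0]],[[0,0,0],[0,0,0]],[[0,0,0],[0,0,0]]]' | python3 jog.py; echo '[[[0,0,0.005],[0,0,0]],[[0,0,0],[0,0,0]],[[0,0,0],[0,0,0]]]' | python3 jog.py;echo '[[[0,0,0.005],[0,0,0]],[[0,0,0],[0,0,0]],[[0,0,0],[0,0,0]]]' | python3 jog.py
```

```text
clock: 10.75
ee_pos: [571.9, 172.6, 99.0]
ee_rot: [[-0.91, -0.414, 0.001], [-0.414, 0.91, 0.001], [-0.001, 0.0, -1.0]]
wrist_force: [0.4, -0.2, -3.2]
gripper_width: 0.409
grasp_force: 41.2
clock: 11.05
ee_pos: [571.8, 172.5, 97.0]
ee_rot: [[-0.91, -0.414, 0.001], [-0.414, 0.91, 0.001], [-0.001, 0.0, -1.0]]
wrist_force: [-0.2, -0.4, -2.8]
gripper_width: 0.409
grasp_force: 41.2
clock: 11.35
ee_pos: [571.8, 172.5, 94.9]
ee_rot: [[-0.91, -0.414, 0.001], [-0.414, 0.91, 0.001], [-0.001, 0.0, -1.0]]
wrist_force: [-0.3, 0.2, -2.8]
gripper_width: 0.408
grasp_force: 41.3
```

Scaled: 0.7 mm / 400 = 0.0018.

```bash
for i in 1 2; do echo '[[[0,0,0.0018],[0,0,0]],[[0,0,0],[0,0,0]],[[0,0,0],[0,0,0]]]' | python3 jog.py | grep -E "ee_pos|force"; done
```

```text
ee_pos: [571.9, 172.5, 94.7]
wrist_force: [-2.6, 0.1, 3.3]
grasp_force: 41.8
ee_pos: [571.9, 172.6, 94.5]
wrist_force: [-3.8, -0.2, 11.3]
grasp_force: 42.5
```

Contact came at the expected height and the push is about 11 N. I'll let it settle, check the moments, and look again.

```bash
echo '[[[0,0,0],[0,0,0]],[[0,0,0],[0,0,0]],[[0,0,0],[0,0,0]],[[0,0,0],[0,0,0]],[[0,0,0],[0,0,0]]]' | python3 jog.py | grep -E "ee_pos|force"
python3 - <<'E'
from bench import env, camrig, ticket
import cv2,pickle,numpy as np
s=env.read_state();c=camrig.camera_params("wrist");im=camrig.read_camera("wrist");sd=camrig.read_camera("side")
pickle.dump((s,c),open("w4.pkl","wb"))
R=np.array(s["ee_rot"]);print("tool F",np.round(R.T@s["wrist_force"],1),"tool M",np.round(R.T@s["wrist_torque"],2))
a=cv2.resize(im[40:240,210:420],None,fx=2,fy=2)[:, :,::-1]; b=cv2.resize(sd[255:355,240:345],None,fx=3.5,fy=3.5,interpolation=cv2.INTER_CUBIC)[:,:,::-1]
o=np.zeros((400,420+368,3),np.uint8);o[:,:420]=a;o[:350,420:]=b[:,:368];cv2.imwrite("pics/w4.png",o)
E
```

```text
ee_pos: [571.9, 172.6, 94.5]
wrist_force: [-4.2, -1.6, 10.6]
grasp_force: 42.5
tool F [  4.4   0.3 -10.7] tool M [-0.2   0.84 -0.26]
```

View pics/w4.png

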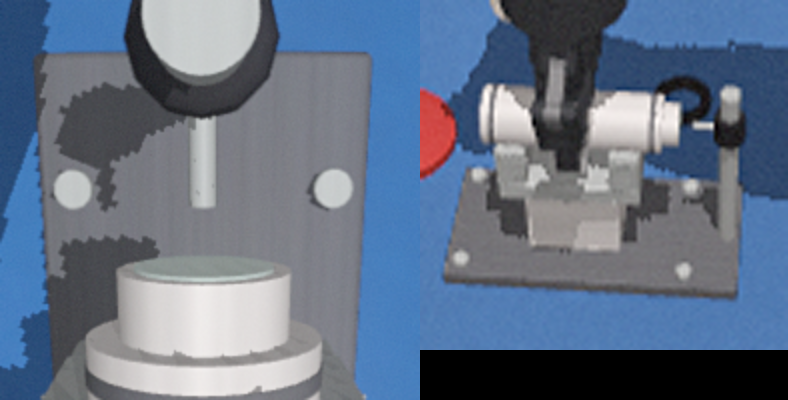

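The barrel is seated on both saddles with its nose towards the needle and similar overhangs at each end. In the wrist crop (2x, origin 210,40) the needle tip is at (203,208) and the nose rim edges are at (118,268) and (290,268). I'll check the gap, which should be 11 mm.

Run:
```python
from h import *
import pickle
s,c=pickle.load(open("w4.pkl","rb"))
K=np.array([[c["fx"],0,c["cx"]],[0,c["fy"],c["cy"]],[0,0,1.]])
R=cv2.Rodrigues(c["rvec"])[0];C=-R.T@c["tvec"]
def ray(u,z):
    n=cv2.undistortPoints(np.array([[u]],float),K,c["dist_coeffs"])[0,0];d=R.T@[n[0],n[1],1];return (C+d*(z-C[2])/d[2])[:2]
X=np.array([np.cos(3.569),np.sin(3.569)]);Y=np.array([-X[1],X[0]])
t=ray((311.5,144),118)
for u in [(268.5,174),(355,174)]: q=t-ray(u,118);print(np.round([q@X,q@Y],1))
q=t-ray((311.5,168.5),105);print(q@X)
q=t-ray((311.5,179.5),131);print(q@X)
```

```text
[  8.8 -13. ]
[ 8.8 13.1]
9.143751494098469
8.222700566417956
```

All the cues put the barrel about 1.7 mm too far towards the needle, so I'll lift slightly, shift back and set it down again.

```bash
echo '[[[0,0,-0.011],[0,0,0]],[[0,0,0],[0,0,0]],[[-0.0043,0,0],[0,0,0]],[[0,0,0],[0,0,0]],[[0,0,0],[0,0,0]],[[0,0,0],[0,0,0]]]' | python3 jog.py| grep -E "ee_|force"; python3 d.py 573.06 172.35 94.5 3.569; python3 -c "
from bench import env, camrig, ticket;import numpy as np
s=env.read_state();print(np.array(s['ee_rot']).T@s['wrist_torque'])"
```

```text
ee_pos: [573.2, 173.2, 97.8]
ee_rot: [[-0.91, -0.414, 0.001], [-0.414, 0.91, 0.001], [-0.001, 0.0, -1.0]]
wrist_force: [0.3, 0.3, -3.3]
grasp_force: 41.2
shift [ 0.54 -0.72  3.27] rot [ 0.0001  0.001  -0.0005] yaw -2.7146435707277754
shift after rot [ 0.54 -0.72  3.27] 13.15 [573.2 173.2  97.8] [ 0.3  0.3 -3.3] [ 0.17  0.53 -0.15  0.89  0.   -0.26]
[ 0.00871969 -0.01689077  0.01237738]
```

Scaled: 2 mm / 400 = 0.005, 1 mm / 400 = 0.0025, 0.001 rad / 1.5708 = 0.0006.

```bash
echo '[[[0,0,0.005],[0,0.0006,0]],[[0,0,0.0025],[0,0,0]],[[0,0,0],[0,0,0]],[[0,0,0],[0,0,0]]]' | python3 jog.py| grep -E "ee_pos|force"; echo '[[[0,0,0.0013],[0,0,0]],[[0,0,0.0013],[0,0,0]],[[0,0,0],[0,0,0]],[[0,0,0],[0,0,0]],[[0,0,0],[0,0,0]]]' | python3 jog.py| grep -E "ee_pos|force";python3 -c "
from bench import env, camrig, ticket;import numpy as np
s=env.read_state();R=np.array(s['ee_rot']).T;print(R@s['wrist_force'],R@s['wrist_torque'])"
```

```text
ee_pos: [573.3, 173.2, 94.9]
wrist_force: [-1.2, 0.3, -2.2]
grasp_force: 41.3
ee_pos: [573.5, 173.3, 94.6]
wrist_force: [-3.0, -1.0, 5.3]
grasp_force: 42.0
[ 3.16791741  0.3018517  -5.29101658] [-0.12457839  0.55489158 -0.12098784]
```

There is residual axial force and moment, which suggests a slight pitch mismatch in the grip. The barrel now rests in the V, so I'll relax the grip briefly, let it settle, and regrip before pressing.

Scaled: -0.7 mm / 400 = -0.0018.

```bash
echo '[[[0,0,0],[0,0,0]],[[0,0,0],[0,0,0]],[[0,0,0],[0,0,0]],[[0,0,0],[0,0,0]]]' | python3 jog.py 0.52 | grep -E "ee_pos|force|width"; echo '[[[0,0,-0.0018],[0,0,0]],[[0,0,0],[0,0,0]],[[0,0,0],[0,0,0]],[[0,0,0],[0,0,0]],[[0,0,0],[0,0,0]],[[0,0,0],[0,0,0]],[[0,0,0],[0,0,0]],[[0,0,0],[0,0,0]]]' | python3 jog.py 0.0 40| grep -E "ee_pos|force|width";python3 -c "
from bench import env, camrig, ticket;import numpy as np
s=env.read_state();R=np.array(s['ee_rot']).T;print(R@s['wrist_force'],R@s['wrist_torque'])"
```

```text
ee_pos: [573.4, 173.3, 93.9]
wrist_force: [-0.3, -0.5, 0.4]
gripper_width: 0.52
grasp_force: 0.0
ee_pos: [573.2, 173.2, 94.6]
wrist_force: [-1.4, 0.2, -1.9]
gripper_width: 0.41
grasp_force: 40.1
[1.16117604 0.73913177 1.92120391] [-0.09039819  0.04575253  0.03036825]
```

Stress is relieved. Now I'll press down to about 10 N.

Scaled: 0.5 mm / 400 = 0.0013.

```bash
for i in 1 2; do echo '[[[0,0,0.0013],[0,0,0]],[[0,0,0],[0,0,0]],[[0,0,0],[0,0,0]]]' | python3 jog.py| grep -E "ee_pos|force|width";python3 -c "
from bench import env, camrig, ticket;import numpy as np
s=env.read_state();R=np.array(s['ee_rot']).T;print(R@s['wrist_force'],R@s['wrist_torque'])"; done
```

```text
ee_pos: [573.3, 173.3, 94.5]
wrist_force: [-3.1, 0.0, 2.5]
gripper_width: 0.413
grasp_force: 40.4
[ 2.77807744  1.29306467 -2.53636024] [-0.20733452  0.50942319  0.01902816]
ee_pos: [573.4, 173.3, 94.4]
wrist_force: [-3.9, -0.2, 7.6]
gripper_width: 0.407
grasp_force: 41.1
[ 3.65442529  1.40663224 -7.61035249] [-0.30613245  0.81798102 -0.03575429]
```

Careful with the scale: shifts go in shares of 400 mm and turns go in shares of pi/2 rad. That gives: 0.3 mm / 400 = 0.0008.

```bash
echo '[[[0,0,0.0008],[0,0,0]],[[0,0,0],[0,0,0]],[[0,0,0],[0,0,0]],[[0,0,0],[0,0,0]],[[0,0,0],[0,0,0]],[[0,0,0],[0,0,0]]]' | python3 jog.py| grep -E "ee_pos|force|width"
python3 - <<'E'
from bench import env, camrig, ticket
import cv2,pickle,numpy as np
s=env.read_state();c=camrig.camera_params("wrist");im=camrig.read_camera("wrist");sd=camrig.read_camera("side")
pickle.dump((s,c),open("w4.pkl","wb"));print(s["clock"],s["wrist_force"])
a=cv2.resize(im[40:240,210:420],None,fx=2,fy=2)[:, :,::-1]; b=cv2.resize(sd[255:355,240:345],None,fx=3.5,fy=3.5,interpolation=cv2.INTER_CUBIC)[:,:,::-1]
o=np.zeros((400,420+368,3),np.uint8);o[:,:420]=a;o[:350,420:]=b[:,:368];cv2.imwrite("pics/w5.png",o)
E
```

```text
ee_pos: [573.4, 173.3, 94.4]
wrist_force: [-4.8, -0.4, 11.1]
gripper_width: 0.402
grasp_force: 41.2
16.45 [-4.76338027 -0.36078558 11.08995064]
```

View pics/w5.png

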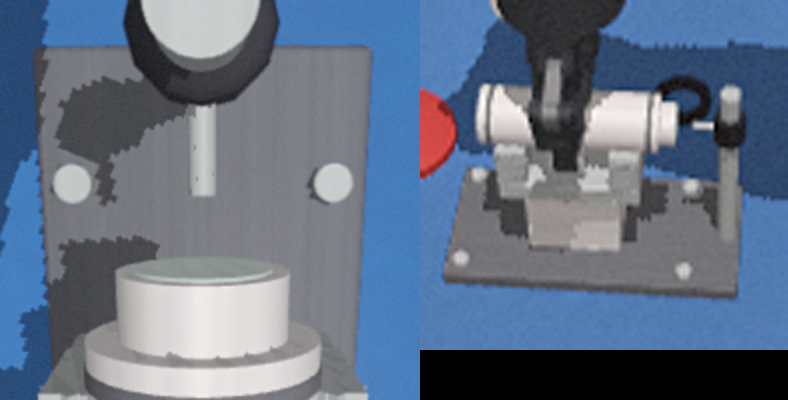

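The needle tip is now at (203,195) in the crop, 13 px farther from the nose than before. That makes the gap about 10.7 mm against the nominal 11, so the barrel is centred. It lies in both saddles with a steady 11 N push, so I'm handing in.

```bash
python3 -c "
from bench import env, camrig, ticket
print(ticket.close_job())"
```

```text
the job is handed in; nothing more can be done
None
```

I handed the job in at about 16.5 s with the barrel seated in the V-block, nose towards the needle, centred to within about 1 mm by the wrist camera, and still gripped and pressed down with about 11 N; no verdict came back.

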